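Tip the pipe nipples out of the divided dish

TASK

Pick up the two-section dish by its grip, turn it so that the section with the two round pipe nipples faces down when you tip it, and tip just those two into the grey bin from close above it, keeping the six-sided coupling nuts in their own section of the dish. Then stand the dish upright back in the middle of the black mat. Do not touch the pipes or nuts with the fingers, and leave everything else on the counter where it is.

Things in the scene. Friction and masses are not known exactly. Their poses are not given: they have to be found in the camera images.
- dish_grip (a point): Grip of the loose white two-section dish: middle of a flat upright panel 12 mm thick (x), 80 mm long (y), from 50 to 116 mm above the dish's underside; this point is 100 mm above the underside. z up, y along the panel, x across it, pointing to the section with the round pipes. Below it a 10 mm divider runs to the floor. Dish 0.28 kg, about 0.7 kg with contents.
- dish_lip (a point): Middle of the low outer lip of the dish's pipe section, 90 mm out (+x) from the grip and 22 mm above the underside; same axes as dish_grip. The dish is 180 mm (x) by 104 mm (y), alike on both sides: floor 4 mm thick, 49 mm wide each side of the divider, then a long outer wall that flares up to the lip at 27 degrees from the floor; end walls 30 mm high.
- pipe1: round steel pipe nipple, 22 mm in diameter, 80 mm long along its y axis; origin at its centre. Lies in the dish section on the +x side of dish_grip, parallel to the divider, and rolls freely.
- pipe2: second round pipe nipple, same as pipe1, beside it
- hex1: six-sided steel coupling nut, 20 mm across flats, 80 mm long along its y axis; origin at its centre. Lies in the section on the -x side of dish_grip.
- hex2: second six-sided coupling nut, same as hex1, beside it
- bin_floor (a point): Open grey bin, fixed, 180 x 180 mm outside, 170 x 170 mm inside, walls 70 mm high above the counter (rim bead 190 mm across). Point at the middle of its inner floor, 5 mm above the counter; x and y along its walls.
- mat_mid (a point): Black rubber mat 270 x 270 mm, 4 mm thick, fixed, on which the dish stands. Point in the middle of its top; x and y along its edges.
- roll_a: cream roll of tape, 80 mm across, 48 mm high, lying between mat and bin; origin under its centre
- driver: screwdriver, 180 mm long, lying between mat and bin; origin under its middle
- roll_b: brown roll of tape, 90 mm across, 48 mm high; origin under its centre
- roll_c: cream roll of tape, 90 mm across, 48 mm high, under roll_d; origin under its centre
- roll_d: cream roll of tape, 90 mm across, 48 mm high, on top of roll_c; origin under its centre
- tin: tin can, 70 mm across, 90 mm high; origin under its centre
- abrasives: cardboard packet 120 x 100 x 50 mm; origin under its centre
- jar: jar with lid, 60 mm across, 80 mm high; origin under its centre

How it is judged (in metres and radians):
On the way, in this order (a step that is already met when the one before it is completed fails the run):
1. the dish is lifted clear of the mat, still upright and holding all four pieces (z of dish_grip in the frame of mat_mid above 0.13 m and angle between dish_grip's own z axis and vertical below 0.3 rad and distance between each of pipe1, pipe2 and dish_grip below 0.14 m), for 0.1 s.
2. the dish is tipped by more than 20 degrees over the bin (angle between dish_grip's own z axis and vertical above 0.35 rad and horizontal distance between dish_grip and bin_floor below 0.18 m).
3. both pipes lie in the bin (x of pipe1 in the frame of bin_floor between -0.08 and 0.08 m and y of pipe1 in the frame of bin_floor between -0.08 and 0.08 m and z of pipe1 in the frame of bin_floor between 0 and 0.05 m and x of pipe2 in the frame of bin_floor between -0.08 and 0.08 m and y of pipe2 in the frame of bin_floor between -0.08 and 0.08 m and z of pipe2 in the frame of bin_floor between 0 and 0.05 m), for 0.2 s.
At the end, for the whole second after the job is handed in: Both pipe nipples lie inside the bin (centres less than 50 mm above its floor); both coupling nuts lie in their own section of the dish; the dish stands flat on the mat, tilted less than 4.5 degrees, its middle within 60 mm of the mat's middle (all of step 3 and x of hex1 in the frame of dish_grip between -0.088 and -0.006 m and y of hex1 in the frame of dish_grip between -0.05 and 0.05 m and z of hex1 in the frame of dish_grip between -0.097 and -0.06 m and x of hex2 in the frame of dish_grip between -0.088 and -0.006 m and y of hex2 in the frame of dish_grip between -0.05 and 0.05 m and z of hex2 in the frame of dish_grip between -0.097 and -0.06 m and horizontal distance between dish_grip and mat_mid below 0.06 m and z of dish_grip in the frame of mat_mid between 0.094 and 0.106 m and angle between dish_grip's own z axis and vertical below 0.08 rad); the robot touches nothing.
It fails at once if a coupling nut leaves the dish (distance between any of hex1, hex2 and dish_grip above 0.15 m).
It fails at once if the fingers touch a pipe or a nut (contact force between the fingers and pipe1 above 1 N or contact force between the fingers and pipe2 above 1 N or contact force between the fingers and hex1 above 1 N or contact force between the fingers and hex2 above 1 N).
It fails at once if a pipe is flung or dropped from high up (faster than 2.2 m/s, about a 250 mm fall) (linear speed of any of pipe1, pipe2 above 2.2 m/s).
It fails at once if something else on the counter is moved by more than 30 mm (distance of any of roll_a, driver, roll_b, roll_c, roll_d, tin, abrasives, jar from where it was at the start of the episode above 0.03 m).
It also fails if it takes over 61 s, if anything falls off the work surface, if the arm or the gripper's body presses on something with over 40 N, if the wrist force passes 120 N, or if a joint passes its speed limit or range.

ROBOT

A 7-joint arm with a two-finger parallel gripper is mounted at the origin on the work surface. World frame = base frame: x ahead of the robot, y to its left, z up, the work surface at z = 0. Lengths are in m, angles in degrees, forces in N, time in s.
With the tool pointing down it reaches from about 0.425 to 0.875 m from the base axis. Payload 4.7 kg.
Tool frame: the origin (TCP) lies on the centre line of the jaws, within the pads' length; the fingertips stand 11 mm ahead of it and the grasp point (between the pads) lies 8 mm behind it (finger_overhang is the x of the fingertips in the tool frame, in m); x points along the fingers, z is the direction in which the jaws open and shut, and the axes are right-handed (so a half turn about x gives the same grasp; the last joint's range is limited). The gripper opens to 87 mm and grips with 3 to 60 N. Pads are 19 mm wide; open, the fingers measure 117 mm over their backs; the gripper's body (75 mm by 190 mm) begins 51 mm behind the grasp point.
Start: joints at [74.719, 18.392, -4.016, 83.108, 1.295, 78.541, -3.26], TCP at [0.18, -0.625, 0.234] pointing down, gripper open.
Joint ranges: [-163.93, 163.93], [-17.29, 119.83], [-79.2, 71.16], [3.27, 140.29], [-89.18, 269.18], [5.43, 117.66], [-154.24, 154.24]. Speed limits (degrees/s): [147.25, 147.25, 180, 180, 180, 180, 180].

INTERFACE

Orientations are given as [roll, pitch, yaw] about the fixed x, y, z axes, in that order (R = Rz(yaw) Ry(pitch) Rx(roll)).
In Python, from cell import get_obs, read_camera, sign_off, cut_out, finger_overhang gives the robot as it stands.
- The arm moves only by the tool servo_tool, never from a script. Its argument "rows" is one flat list of numbers, 5 for each row, row after row: the shift along the world's x, y, z in mm, then the turn about the world's z in degrees, then the closure, from 0 (fully open) to 1 (shut). A call has 1 to 10 rows; each row is the pose to reach, as a shift and turn from the pose commanded when the call began; what a row does not reach only later rows make up. A row lasts 1/12 s, in which the tool goes at most 41.7 mm and 7.16 degrees, less where a joint would pass 70% of its speed; a pose out of reach is approached as far as the arm can. A call with a gripper value outside its range is refused whole. The fingers move at their own pace and stop on an object; "force" is the grip in N (left out, the last holds). Time passes only in rows, so rows that repeat a pose let the fingers close. It gives the time, the measured TCP pose, the force and the opening at its end, in the units of the state.
- get_obs(): the state, without advancing time (a new reading comes with each control period).
- read_camera(name): name is "scene" or "top" or "wrist"; returns a dict with "frame" (400x640x3 uint8, blue, green, red), "range_z" (400x640 float32, m along the optical axis (not along the pixel's ray), 0 where there is no reading), "intrinsics" (3x3 intrinsics, pixels), "k1" (the pictures are not rectified: a ray, as slopes to the right and down, at radius r is drawn at 1 + k1 r^2 times it, then the intrinsics apply), "cam_to_world" (4x4, takes a point from camera to world coordinates); the wrist camera has in their place "tool_from_camera" (4x4, takes a point from camera to tool coordinates, whose origin is the TCP and whose axes are the tool frame's). Camera axes: x right, y down, z forward; pixel columns grow to the right and rows downward; lengths in m; the calibration is good to about 2 mm. A picture is of the moment at which its call begins: read the wrist's pose just before it.
- sign_off(): hands the job in, once; it reports no verdict.
Trained networks look in a picture, given as the dict that the camera call returned (one of the last four; its "shot" number tells which), for a name from the list of things; names that differ only in an ending like _2 or _b are one class to them, and where a whole thing is asked for, a point or a joint stands for the part that bears it (a point fixed in the world has none). Each returns a list of dicts, best first, with "score" (0 to 1); they miss things now and then, are a little off and sometimes report something else, mostly with a low value. They report only what shows in the picture. A call takes as long as a camera call.
- cut_out(name, picture): "pixels" (400x640 bool, what is visible of it) and "extent" ([centre column, centre row, width, height] in pixels, round what is visible of it).
The state is a dict: "time_s": time; "qpos": joint angles; "joint_velocities": joint speeds; "effort": joint torques, N m; "tool_pos": TCP position; "tool_rot": TCP orientation; "force": force on the tool from outside, world axes, zero at the start; "wrist_torque": the same for the moment, N m; "grip_width": finger opening in m.
Only numpy, scipy, OpenCV 4.12 (cv2) and the standard library are available. Lean on these libraries where they do the work, as an engineer would, in place of code of your own. Each camera call takes 0.05 s, during which the arm holds its last target.

## Working session

There is one attempt and no reset: what is moved stays moved. The work goes in short steps, Python scripts to look and compute and a tool call to move; the robot and the scene stay as the last step left them, time stands still between calls to the robot, and variables do not carry over. Pictures are saved under pics/ and viewed, and the job is handed in when it is done.

Besides the shell and the picture viewer there is one more tool, called in YAML: its name, and indented under it one key for each argument. servo_tool: Moves the arm, as the interface text tells. Its arguments: {"type":"object","properties":{"rows":{"type":"array"},"force":{"type":"number"}},"required":["rows"]}

```bash
mkdir -p pics
cat > h.py <<'E'
import numpy as np, cv2
from cell import *
def pts(p,mask=None):
    K=np.array(p["intrinsics"]);k1=p["k1"];z=p["range_z"]
    v,u=np.nonzero((z>0)&(mask if mask is not None else True))
    # Brown model with k1 only
    d=cv2.undistortPoints(np.stack([u,v],1).astype(np.float64)[:,None],K,np.array([k1,0,0,0,0.]))[:,0]
    Z=z[v,u]
    P=np.stack([d[:,0]*Z,d[:,1]*Z,Z,np.ones_like(Z)],1)
    if "cam_to_world" in p: T=np.array(p["cam_to_world"])
    else:
        from scipy.spatial.transform import Rotation as R
        o=p["obs"];T=np.eye(4);T[:3,:3]=R.from_euler('xyz',o["tool_rot"],degrees=True).as_matrix();T[:3,3]=o["tool_pos"]
        T=T@np.array(p["tool_from_camera"])
    return (P@T.T)[:,:3],u,v
def shot(n,name):
    o=get_obs();p=read_camera(n);p=dict(p);p["obs"]=o
    cv2.imwrite(f"pics/{name}.png",p["frame"]);return p
E
python3 - <<'E'
from h import *
print(get_obs(),finger_overhang)
for n in ["scene","top","wrist"]:
    p=shot(n,n+"0")
    for k in ["dish_grip","dish_lip","pipe1","hex1","bin_floor","mat_mid","roll_a","driver","tin","abrasives","jar"]:
        try:
            r=cut_out(k,p)
        except Exception as e: print(n,k,e);continue
        for d in r[:4]:
            P,u,v=pts(p,d["pixels"])
            print(n,k,round(d["score"],2),np.round(d["extent"]), np.round(np.median(P,0),3) if len(P) else None, np.round(np.percentile(P,[2,98],axis=0),3).tolist() if len(P) else None)
E
```

```text
{'time_s': 0.0, 'qpos': array([74.71930463, 18.43915195, -4.01263508, 83.17668686,  1.29645147,
       78.53998917, -3.2615674 ]), 'joint_velocities': array([-0.07924387, -0.04872318, -0.07617597, -0.03597652,  0.00547889,
       -0.03336753,  0.06754985]), 'effort': array([ 8.93515025e-04, -4.91278732e+01, -4.03429773e-01, -3.12523162e+01,
       -6.38392568e-02,  4.37599292e-02,  1.78919800e-04]), 'tool_pos': array([ 0.17989284, -0.62404697,  0.23244442]), 'tool_rot': array([-175.78296063,   89.88918533,  110.30349769]), 'force': array([ 0.13951315,  0.15048844, -0.04842275]), 'wrist_torque': array([-0.0193942 ,  0.04000292,  0.01729439]), 'grip_width': 0.0874077373053378} 0.011
scene dish_lip 0.95 [255. 206.  48.  44.] [ 0.594 -0.213  0.027] [[0.515, -0.305, 0.004], [0.662, -0.128, 0.12]]
scene hex1 0.46 [265. 212.  21.  16.] [ 0.614 -0.178  0.025] [[0.576, -0.203, 0.009], [0.646, -0.155, 0.035]]
scene bin_floor 0.57 [383. 219.  62.  59.] [0.486 0.248 0.01 ] [[0.405, 0.155, -0.004], [0.598, 0.342, 0.074]]
scene mat_mid 0.62 [254. 207.  91.  79.] [ 0.601 -0.245  0.004] [[0.444, -0.
[... 2702 characters left out ...]
6] [[0.563, -0.045, 0.004], [0.639, 0.026, 0.054]]
top driver 0.69 [332. 259.  10.  34.] [0.378 0.002 0.021] [[0.332, -0.012, -0.003], [0.426, 0.015, 0.03]]
top driver 0.45 [404. 191.  91.  88.] [ 0.548 -0.254  0.004] [[0.448, -0.369, -0.003], [0.711, -0.106, 0.011]]
top tin 0.71 [167. 263.  35.  26.] [0.382 0.468 0.087] [[0.351, 0.447, 0.012], [0.413, 0.507, 0.095]]
top abrasives 0.77 [496. 240.  48.  49.] [ 0.417 -0.486  0.049] [[0.36, -0.542, 0.004], [0.475, -0.442, 0.055]]
top jar 0.91 [494. 179.  24.  21.] [ 0.596 -0.483  0.077] [[0.572, -0.512, 0.019], [0.623, -0.464, 0.085]]
wrist abrasives 0.81 [260.  10.  86.  18.] [ 0.357 -0.518  0.024] [[0.35, -0.548, 0.005], [0.37, -0.456, 0.05]]
```

Run:
```python
import cv2
a=cv2.imread("pics/top0.png");b=cv2.imread("pics/scene0.png")
cv2.imwrite("pics/topz.png",cv2.resize(a[80:310,140:540],None,fx=2,fy=2,interpolation=cv2.INTER_CUBIC))
cv2.imwrite("pics/dishz.png",cv2.resize(a[140:245,350:460],None,fx=5,fy=5,interpolation=cv2.INTER_CUBIC))
cv2.imwrite("pics/scenez.png",cv2.resize(b[120:320,160:500],None,fx=2.3,fy=2.3,interpolation=cv2.INTER_CUBIC))
```

```text
(no output)
```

View pics/topz.png

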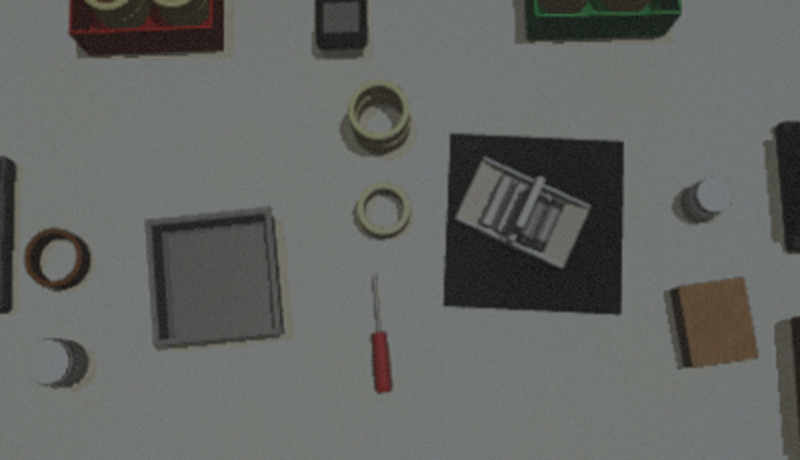

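View pics/dishz.png

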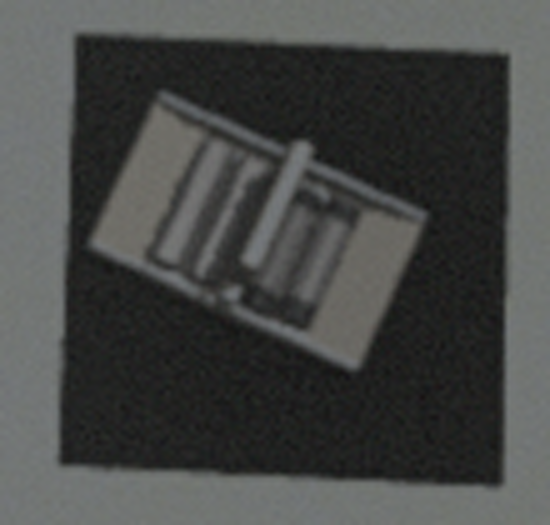

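View pics/scenez.png

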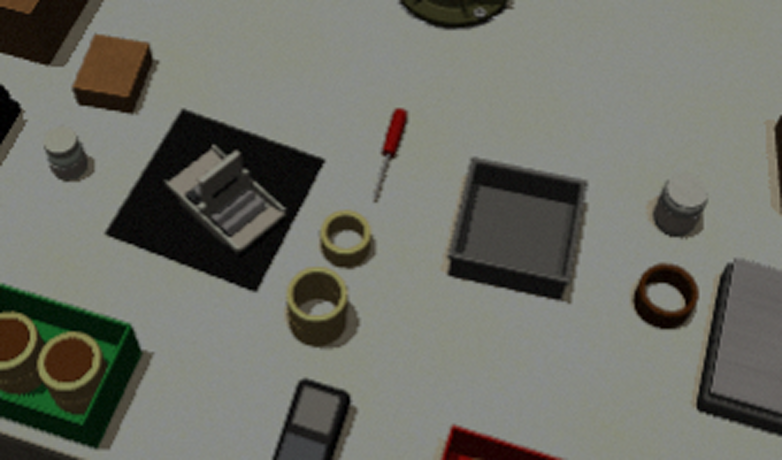

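```bash
cat >> h.py <<'E'
def rect(P,lo,hi,box):
    m=(P[:,2]>lo)&(P[:,2]<hi)&(P[:,0]>box[0])&(P[:,0]<box[1])&(P[:,1]>box[2])&(P[:,1]<box[3])
    Q=P[m]
    r=cv2.minAreaRect((Q[:,:2]*1000).astype(np.float32))
    return len(Q),np.round(r[0],1),np.round(r[1],1),round(r[2],2),Q
E
python3 - <<'E'
from h import *
for n in ["scene","top"]:
    p=shot(n,n+"1"); P,_,_=pts(p)
    for nm,a in dict(panel=(.095,.14,(.5,.7,-.32,-.1)),dish=(.012,.14,(.48,.72,-.34,-.1)),binn=(.055,.085,(.35,.65,.1,.4)),rolla=(.02,.08,(.55,.66,-.06,.06)),rollcd=(.06,.13,(.66,.83,-.1,.1)),driver=(.01,.06,(.28,.5,-.08,.08)),mat=None).items() if False else [("panel",(.095,.14,(.5,.7,-.32,-.1))),("dish",(.012,.14,(.48,.72,-.34,-.1))),("bin",(.055,.085,(.35,.65,.1,.4))),("roll_a",(.02,.08,(.55,.66,-.06,.06))),("driver",(.012,.06,(.28,.5,-.08,.08)))]:
        r=rect(P,*a);print(n,nm,*r[:4],"zmed",np.round(np.median(r[4][:,2]),4),"mean",np.round(r[4].mean(0),3))
    # mat dark
    K=(p["frame"].max(2)<45)&(p["range_z"]>0)
    P,_,_=pts(p,K); r=rect(P,-.01,.012,(.4,.76,-.42,-.06)); print(n,"mat",*r[:4],np.median(r[4],0))
E
```

```text
scene panel 131 [ 590.9 -216.4] [19.3 80. ] 62.53 zmed 0.1145 mean [ 0.593 -0.214  0.113]
scene dish 1195 [ 600.4 -221.4] [239.  233.6] 87.9 zmed 0.0269 mean [ 0.596 -0.211  0.04 ]
scene bin 615 [502.2 247.8] [196.1 192. ] 4.64 zmed 0.0682 mean [0.5   0.25  0.068]
scene roll_a 279 [601.3  -6.6] [80.  78.7] 69.63 zmed 0.0434 mean [ 0.603 -0.005  0.041]
scene driver 150 [401.5   3.2] [192.3  92.9] 1.1 zmed 0.021 mean [0.386 0.005 0.021]
scene mat 2883 [ 578.5 -236.3] [270.3 270.3] 85.4 [ 0.60765975 -0.24550271  0.0038275 ]
top panel 130 [ 592.3 -218.3] [12.  81.9] 62.79 zmed 0.1195 mean [ 0.59  -0.217  0.118]
top dish 1830 [ 593.5 -223.6] [215.2 227.5] 87.84 zmed 0.0257 mean [ 0.592 -0.216  0.032]
top bin 875 [504.7 245.4] [190.  191.1] 4.6 zmed 0.0692 mean [0.506 0.249 0.069]
top roll_a 302 [601.4  -8.3] [74.8 78. ] 88.57 zmed 0.0473 mean [ 0.601 -0.008  0.045]
top driver 292 [414.6   3.6] [168.7  25.3] 3.42 zmed 0.022 mean [0.387 0.002 0.022]
top mat 5107 [ 579.5 -238.4] [266.6 266.7] 85.41 [ 0.54595134 -0.25339996  0.00389381]
```

Run:
```python
from h import *
from scipy.spatial.transform import Rotation as R
p=shot("wrist","w1");o=p["obs"];M=R.from_euler('xyz',o["tool_rot"],degrees=True).as_matrix();print(M.round(3))
z=M[:,2];print(np.degrees(np.arctan2(z[1],z[0])))
print(np.round(p["tool_from_camera"],3),p["intrinsics"])
```

```text
[[-0.     0.961  0.277]
 [-0.     0.277 -0.961]
 [-1.    -0.     0.   ]]
-73.910528968149
[[ 0.    -0.264  0.964 -0.151]
 [ 0.    -0.964 -0.264  0.073]
 [ 1.     0.    -0.    -0.002]
 [ 0.     0.     0.     1.   ]] [[285.28785432   0.         318.69092948]
 [  0.         285.28785432 199.96985418]
 [  0.           0.           1.        ]]
```

servo_tool:
  rows: [200, 200, 60, 20, 0, 412, 407, 50, 46.7, 0, 412, 407, 50, 46.7, 0, 412, 407, 50, 46.7, 0, 412, 407, 50, 46.7, 0, 412, 407, 50, 46.7, 0, 412, 407, 50, 46.7, 0, 412, 407, 50, 46.7, 0, 412, 407, 50, 46.7, 0, 412, 407, 50, 46.7, 0]
  force: 40

```text
time_s: 2.78
tool_pos: [0.4761, -0.3316, 0.2715]
tool_rot: [-29.5, 89.9, -56.8]
force: [1.4, 0.3, 1.1]
grip_width: 0.0868
```

servo_tool:
  rows: [115, 113, 0, 0, 0, 115, 113, 0, 0, 0, 115, 113, 0, 0, 0, 115, 113, 0, 0, 0, 115, 113, 0, 0, 0, 115, 113, 0, 0, 0]

```text
time_s: 3.28
tool_pos: [0.5915, -0.2168, 0.2707]
tool_rot: [108.2, 89.9, 81.3]
force: [-0.8, -0.4, -1.0]
grip_width: 0.0871
```

Run:
```python
from h import *
from scipy.spatial.transform import Rotation as R
p=shot("wrist","w2");o=p["obs"];M=R.from_euler('xyz',o["tool_rot"],degrees=True).as_matrix();z=M[:,2]
print(o["tool_pos"],np.degrees(np.arctan2(z[1],z[0])),o["qpos"].round(1),o["time_s"],M[:,0].round(4))
P,u,v=pts(p)
r=rect(P,.1,.125,(.5,.7,-.32,-.1));print(r[:4],np.median(r[4],0))
for k in ["pipe1","hex1"]:
  for d in cut_out(k,p)[:4]:
    Q,_,_=pts(p,d["pixels"]);print(k,d["score"],np.round(d["extent"]),np.median(Q,0).round(3),np.percentile(Q[:,2],95))
```

```text
[ 0.59153697 -0.21679478  0.27070147] -26.87374458129479 [ 40.8  17.4 -29.   82.2   8.3  82.6 -15.1] 3.2833 [ 2.0e-04  1.4e-03 -1.0e+00]
(992, array([ 588.5, -213.8]), array([12.8, 79. ]), 63.1) [ 0.58981297 -0.21272552  0.11941984]
pipe1 0.93 [317. 202.  60.  16.] [ 0.571 -0.25   0.029] 0.0308072281569019
hex1 0.81 [317. 146.  61.  15.] [ 0.607 -0.176  0.027] 0.029441922237097063
hex1 0.65 [318. 162.  61.  16.] [ 0.597 -0.197  0.027] 0.02936009166595388
```

View pics/w2.png

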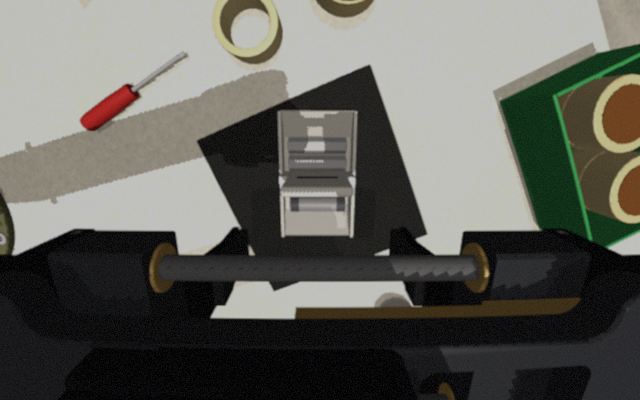

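Run:
```python
from h import *
a=cv2.imread("pics/w2.png")
cv2.imwrite("pics/w2z.png",cv2.resize(a[100:245,265:370],None,fx=4,fy=4,interpolation=cv2.INTER_CUBIC))
t=read_camera("top");s=read_camera("scene");w=dict(read_camera("wrist"));w["obs"]=get_obs()
c=np.array([.591,-.2165]);ang=np.radians(62.9);ex=np.array([np.cos(ang),np.sin(ang)]);ey=np.array([-ex[1],ex[0]])
P,u,v=pts(w)
q=(P[:,:2]-c)
x=q@ex;y=q@ey
for lo in np.arange(-.1,.1,.004):
    m=(abs(y)<.03)&(x>=lo)&(x<lo+.004)&(P[:,2]<.1)
    if m.sum()>5: print(round(lo*1000+2),m.sum(),(np.percentile(P[m,2],[10,50,90])*1000).round(1))
print("lip ends")
m=(P[:,2]>.008)&(P[:,2]<.1)&(abs(x)<.11)&(abs(y)<.065)
print(np.percentile(x[m],[.3,99.7]),np.percentile(y[m],[.3,99.7]))
```

```text
-98 85 [3.2 4.1 5.1]
-90 7 [21.7 22.1 22.4]
-86 87 [23.4 24.3 26. ]
-82 121 [21.9 23.5 25.2]
-78 123 [19.9 21.6 22.9]
-74 123 [18.  19.7 21.1]
-70 119 [15.8 17.5 18.9]
-66 115 [13.7 15.6 16.5]
-62 118 [11.3 13.3 14.8]
-58 111 [10.1 11.4 12.7]
-54 33 [ 9.4 10.2 11.1]
-50 43 [23.6 24.9 25.9]
-46 99 [27.1 28.5 29.5]
-42 109 [29.4 30.2 31.1]
-38 125 [28.8 29.8 30.8]
-34 125 [26.9 28.  29.5]
-30 165 [ 8.  22.7 25.9]
6 503 [20.3 68.  93.7]
10 89 [20.6 24.  27.9]
14 99 [27.4 28.5 29.5]
18 128 [27.4 28.4 29.2]
22 131 [27.5 28.5 29.4]
26 171 [21.8 25.  28.5]
30 126 [ 8.2 18.8 20.7]
34 89 [21.3 23.1 25.5]
38 132 [26.8 28.2 29.3]
42 130 [27.7 28.5 29.6]
46 132 [27.5 28.4 29.5]
50 132 [23.8 26.6 28.8]
54 138 [ 8.2 19.5 22.6]
58 117 [ 9.  10.2 11.6]
62 126 [11.1 12.3 13.7]
66 132 [13.  14.3 15.4]
70 132 [15.  16.4 17.6]
74 132 [17.1 18.2 19.3]
78 132 [19.1 20.5 21.6]
82 142 [21.  22.3 23.7]
86 165 [23.  24.4 25.7]
90 92 [22.3 24.4 26.3]
94 126 [3.4 4.4 5.3]
98 128 [3.4 4.3 5.3]
lip ends
[-0.08721754  0.09053701] [-0.0487732   0.05496942]
```

View pics/w2z.png

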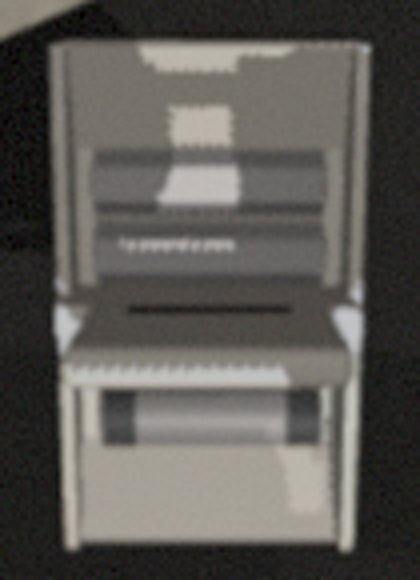

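Run:
```python
from h import *
w=dict(read_camera("wrist"));w["obs"]=get_obs()
T=np.array(w["tool_from_camera"]);print(T.round(5))
w2={k:w[k] for k in w if k!="obs"};w2["cam_to_world"]=T
P,u,v=pts(w2)
for r in range(228,312,6):
    m=(v==r)&(P[:,0]<.06)&(P[:,0]>-.1)&(P[:,0]<.03)
    L=m&(P[:,2]<0);Rr=m&(P[:,2]>0)
    if L.any() and Rr.any():
        i=np.where(L)[0][np.argmax(P[L,2])];j=np.where(Rr)[0][np.argmin(P[Rr,2])]
        print(r,u[i],u[j],P[i].round(4),P[j].round(4),"mid z",round((P[i,2]+P[j,2])/2*1000,2))
```

```text
[[ 7.1000e-04 -2.6373e-01  9.6460e-01 -1.5131e-01]
 [ 3.5000e-04 -9.6460e-01 -2.6373e-01  7.3920e-02]
 [ 1.0000e+00  5.2000e-04 -6.0000e-04 -7.2000e-04]
 [ 0.0000e+00  0.0000e+00  0.0000e+00  1.0000e+00]]
228 239 400 [ 0.009   0.0126 -0.0488] [0.0073 0.0133 0.0476] mid z -0.59
234 245 393 [ 0.0035  0.011  -0.0439] [0.0036 0.011  0.0426] mid z -0.62
240 244 390 [ 0.0005  0.0085 -0.0439] [0.0085 0.0051 0.0424] mid z -0.72
246 247 399 [ 0.0061  0.0022 -0.0439] [-0.01    0.0095  0.0426] mid z -0.68
252 245 399 [ 0.0004  0.0009 -0.0438] [-0.0114  0.0067  0.0424] mid z -0.69
258 321 322 [-0.0748  0.0352 -0.0001] [-0.0739  0.0348  0.0002] mid z 0.07
264 321 322 [-0.0762  0.034  -0.0001] [-0.0758  0.0338  0.0002] mid z 0.06
270 321 322 [-0.0768  0.0324 -0.0001] [-0.0781  0.0331  0.0002] mid z 0.05
276 321 322 [-0.0767  0.0304 -0.0001] [-0.0769  0.0305  0.0002] mid z 0.06
282 232 408 [-0.0261 -0.0028 -0.044 ] [-0.0308  0.0002  0.0421] mid z -0.98
288 227 410 [-0.034  -0.0012 -0.044 ] [-0.0341 -0.0011  0.0422] mid z -0.9
294 228 408 [-0.0339 -0.0045 -0.0439] [-0.0314 -0.0061  0.0425] mid z -0.68
300 224 411 [-0.0384 -0.0047 -0.0444] [-0.0358 -0.0064  0.0427] mid z -0.85
306 190 371 [-0.0624  0.0092 -0.048 ] [-0.0848  0.0259  0.0135] mid z -17.29
```

servo_tool:
  rows: [-2.5, 2.3, -40, 0, 0, -2.5, 2.3, -80, 0, 0, -2.5, 2.3, -115, 0, 0, -2.5, 2.3, -120, 0, 0, -2.5, 2.3, -120, 0, 0, -2.5, 2.3, -120, 0, 0]

```text
time_s: 4.13
tool_pos: [0.5883, -0.2184, 0.1527]
tool_rot: [9.0, 89.9, -18.3]
force: [0.2, -0.7, -0.3]
grip_width: 0.0872
```

```bash
cat > m.py <<'E'
from h import *
from scipy.spatial.transform import Rotation as R
p=shot("wrist","w3");o=p["obs"];M=R.from_euler('xyz',o["tool_rot"],degrees=True).as_matrix();z=M[:,2]
print(o["tool_pos"].round(4),np.degrees(np.arctan2(z[1],z[0])),o["time_s"],o["force"].round(1))
q={k:p[k] for k in p if k!="obs"};q["cam_to_world"]=np.array(p["tool_from_camera"])
P,u,v=pts(q)
Zp=(o["tool_pos"][2]-.120)
m=(P[:,0]>Zp-.006)&(P[:,0]<Zp+.008)&(abs(P[:,2])<.06)&(abs(P[:,1])<.04)
print(m.sum(),"panel top tool x want",Zp,np.median(P[m],0).round(4))
r=cv2.minAreaRect((P[m][:,1:]*1000).astype(np.float32));print(r, np.percentile(P[m,2],[1,99]),np.percentile(P[m,1],[1,99]))
E
python3 m.py
```

```text
[ 0.5883 -0.2184  0.1527] -27.254100945262074 4.1333 [ 0.2 -0.7 -0.3]
2120 panel top tool x want 0.032736198570319536 [ 0.033   0.0059 -0.0013]
((4.083838939666748, -1.2957916259765625), (79.82716369628906, 12.801628112792969), 89.81009674072266) [-0.0397914   0.03725005] [-0.00138882  0.01025987]
```

View pics/w3.png

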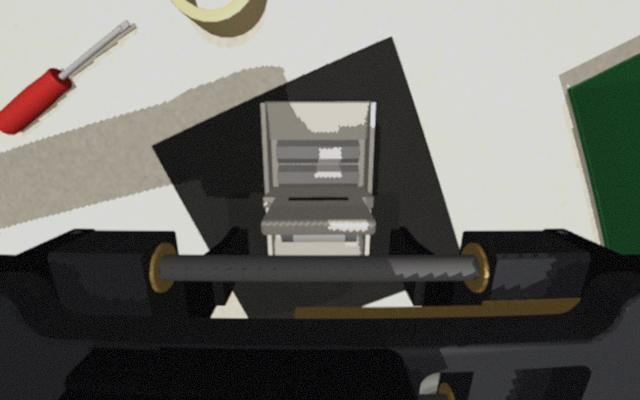

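servo_tool:
  rows: [1.3, 3.9, -5, 0, 0, 1.3, 3.9, -10, 0, 0, 1.3, 3.9, -10, 0, 0, 1.3, 3.9, -10, 0, 0]

```text
time_s: 4.52
tool_pos: [0.589, -0.2137, 0.1412]
tool_rot: [-18.1, 90.0, -45.3]
force: [1.0, -1.1, 0.6]
grip_width: 0.0871
```

```bash
python3 m.py
```

```text
[ 0.589  -0.2137  0.1412] -27.187247170171094 4.5167 [ 1.  -1.1  0.6]
2333 panel top tool x want 0.021196810180230813 [ 0.0215  0.0017 -0.0006]
((0.1110377311706543, -0.12003326416015625), (79.5893325805664, 12.322239875793457), 89.46160888671875) [-0.038149    0.03852134] [-0.00559888  0.00590839]
```

servo_tool:
  rows: [0, 0, -12, 0, 0, 0, 0, -24, 0, 0, 0, 0, -36, 0, 0, 0, 0, -45, 0, 0, 0, 0, -45, 0, 0, 0, 0, -45, 0, 0]

```text
time_s: 5.07
tool_pos: [0.5881, -0.2137, 0.0946]
tool_rot: [-178.3, 89.9, 154.5]
force: [0.5, -0.1, 0.1]
grip_width: 0.0871
```

servo_tool:
  rows: [0, 0, 0, 0, 0.3, 0, 0, 0, 0, 0.6, 0, 0, 0, 0, 1, 0, 0, 0, 0, 1, 0, 0, 0, 0, 1, 0, 0, 0, 0, 1]
  force: 45

```text
time_s: 5.57
tool_pos: [0.5897, -0.2142, 0.0967]
tool_rot: [7.1, 89.9, -20.1]
force: [2.1, -0.5, -0.0]
grip_width: 0.0795
```

```bash
python3 m.py
```

```text
[ 0.5897 -0.2142  0.0967] -27.212033180930014 5.5667 [ 2.1 -0.5 -0. ]
989 panel top tool x want -0.023296113232156343 [-0.023  -0.0036 -0.0016]
((2.7946062088012695, -0.9341316223144531), (103.50862121582031, 22.05076026916504), 89.98271179199219) [-0.05144172  0.04943508] [-0.00716861  0.0135688 ]
```

servo_tool:
  rows: [0, 0, 3, 0, 1, 0, 0, 10, 0, 1, 0, 0, 25, 0, 1, 0, 0, 45, 0, 1, 0, 0, 65, 0, 1, 0, 0, 85, 0, 1, 0, 0, 103, 0, 1, 0, 0, 115, 0, 1, 0, 0, 120, 0, 1, 0, 0, 120, 0, 1]

```text
time_s: 6.45
tool_pos: [0.5888, -0.2138, 0.2165]
tool_rot: [-12.5, 90.0, -39.7]
force: [0.1, -0.4, -7.2]
grip_width: 0.0795
```

```bash
python3 m.py
python3 - <<'E'
from h import *
for n in ["scene","top"]: p=shot(n,n+"3")
a=cv2.imread("pics/scene3.png");cv2.imwrite("pics/s3z.png",cv2.resize(a[120:300,170:400],None,fx=3,fy=3,interpolation=cv2.INTER_CUBIC))
E
```

```text
[ 0.5888 -0.2138  0.2165] -27.209832686733986 6.45 [ 0.1 -0.4 -7.2]
1 panel top tool x want 0.09647222237840655 [ 0.0911  0.0076 -0.0491]
((7.601075649261475, -49.13803482055664), (0.0, 0.0), 0.0) [-0.04913803 -0.04913803] [0.00760108 0.00760108]
```

View pics/s3z.png

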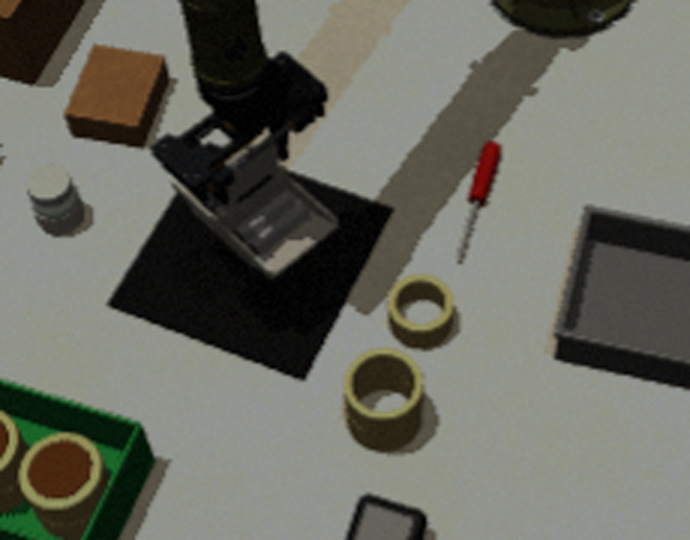

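View pics/w3.png

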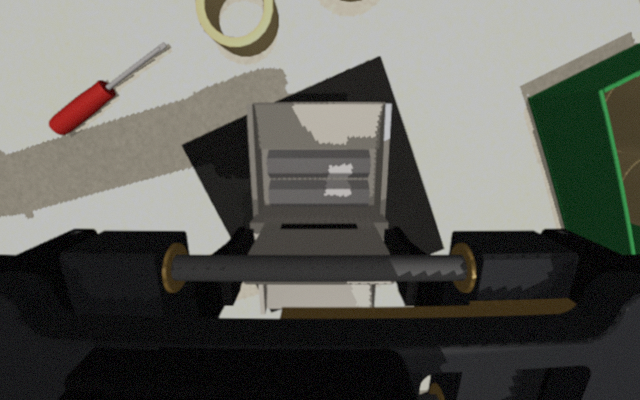

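servo_tool:
  rows: [-2, 10, 0, 1, 1, -5, 30, 0, 3, 1, -10, 55, 0, 5, 1, -15, 83, 0, 7, 1, -20, 112, 0, 9, 1, -25, 142, 0, 11, 1, -30, 172, 0, 13, 1, -36, 202, 0, 15, 1, -41, 232, 0, 17, 1, -46, 262, 0, 19, 1]

```text
time_s: 7.43
tool_pos: [0.5411, 0.0518, 0.2158]
tool_rot: [-155.9, 90.0, -163.9]
force: [0.7, 1.2, -7.1]
grip_width: 0.0796
```

servo_tool:
  rows: [-5, 30, 0, 2, 1, -10, 60, 0, 4, 1, -16, 90, 0, 6, 1, -22, 120, 0, 8, 1, -28, 150, 0, 10, 1, -33, 180, 0, 12, 1, -38, 205, 0, 12.8, 1, -41, 224, 0, 12.8, 1, -42.4, 235, 0, 12.8, 1, -42.4, 237, 0, 12.8, 1]

```text
time_s: 8.27
tool_pos: [0.4977, 0.2894, 0.2161]
tool_rot: [104.7, 89.9, 109.7]
force: [-0.7, -1.0, -7.5]
grip_width: 0.0796
```

```bash
cat > t.py <<'E'
import sys
from h import *
from scipy.spatial.transform import Rotation as R
nm=sys.argv[1]
p=shot("wrist","w"+nm);o=p["obs"];M=R.from_euler('xyz',o["tool_rot"],degrees=True).as_matrix();z=M[:,2]
print(o["tool_pos"].round(4),"yaw",np.degrees(np.arctan2(z[1],z[0])).round(2),o["time_s"],o["force"].round(1),o["grip_width"],o["qpos"].round(0))
P,u,v=pts(p)
m=(P[:,2]>.05)&(P[:,2]<.08)&(P[:,0]>.35)&(P[:,0]<.65)&(P[:,1]>.1)&(P[:,1]<.4)
c=np.array([.5035,.2465]);a=np.radians(4.6);ex=np.array([np.cos(a),np.sin(a)]);ey=np.array([-ex[1],ex[0]])
t=(o["tool_pos"][:2]-c);print("tcp in bin frame x,s(d)",t@ex,-t@ey)
for n in ["scene","top"]:
    p=shot(n,n+nm)
b=cv2.imread(f"pics/scene{nm}.png")[140:320,290:510]
b2=cv2.imread(f"pics/top{nm}.png")[130:290,170:390]
cv2.imwrite(f"pics/c{nm}.png",np.hstack([cv2.resize(b,(396,324),interpolation=cv2.INTER_CUBIC),cv2.resize(b2,(396,324),interpolation=cv2.INTER_CUBIC)]))
E
python3 t.py 4
```

```text
[0.4977 0.2894 0.2161] yaw 4.99 8.2667 [-0.7 -1.  -7.5] 0.07964346187730681 [ 10.  16. -50.  94.  12.  76. -37.]
tcp in bin frame x,s(d) -0.002307826475601286 -0.043231547332523955
```

View pics/c4.png

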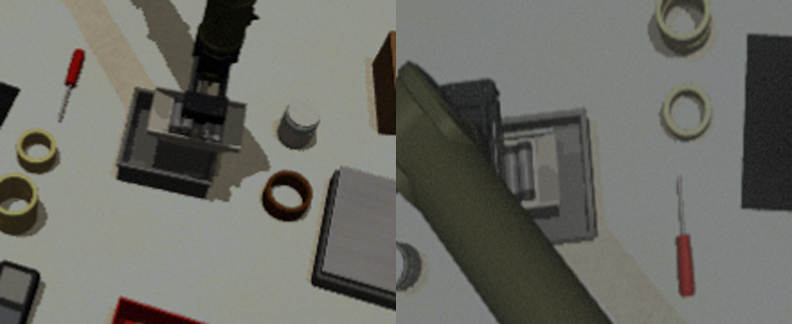

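View pics/w4.png

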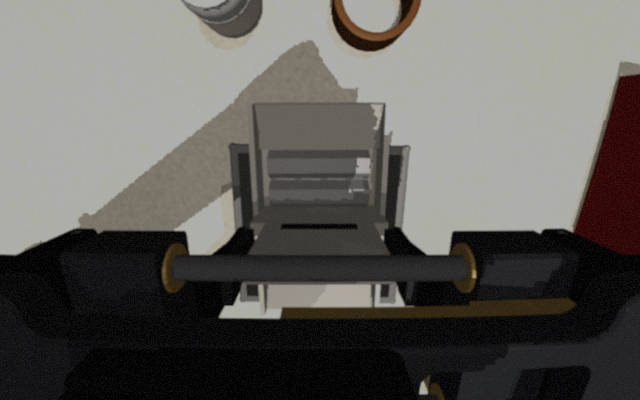

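servo_tool:
  rows: [1, -1, -15, -0.4, 1, 2, -2, -30, -0.4, 1, 2, -2, -42, -0.4, 1, 2, -2, -48, -0.4, 1, 2, -2, -48, -0.4, 1, 2, -2, -48, -0.4, 1]
  force: 25

```text
time_s: 8.92
tool_pos: [0.5026, 0.2825, 0.1679]
tool_rot: [-142.5, 90.0, -138.4]
force: [0.6, 0.4, -6.9]
grip_width: 0.0796
```

```bash
python3 t.py 5
python3 - <<'E'
import cv2
a=cv2.imread("pics/w5.png");cv2.imwrite("pics/w5z.png",cv2.resize(a[80:320,200:440],None,fx=2.4,fy=2.4))
E
```

```text
[0.5026 0.2825 0.1679] yaw 4.14 8.9167 [ 0.6  0.4 -6.9] 0.079614148437257 [  9.  18. -49.  97.  14.  71. -39.]
tcp in bin frame x,s(d) 0.002019234610083299 -0.035998240305629335
```

View pics/c5.png

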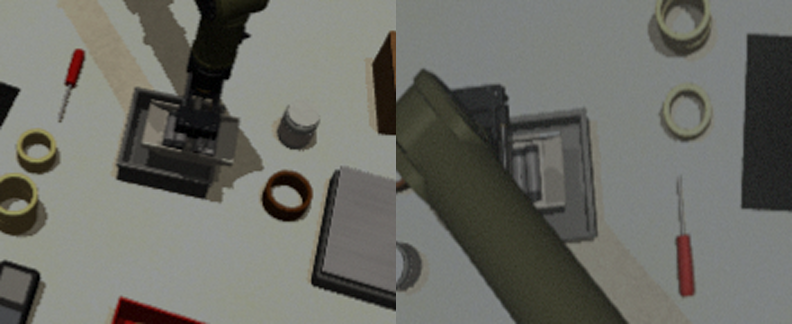

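Run:
```python
from h import *
for i in range(4):
    o=get_obs();print(o["time_s"],o["tool_pos"].round(4),o["joint_velocities"].round(1)); read_camera("top")
```

```text
9.0667 [0.503  0.2835 0.169 ] [-0.1 -0.1 -0.  -0.  -0.   0.1 -0.1]
9.1167 [0.5029 0.2835 0.1689] [-0.2  0.1  0.1  0.1  0.   0.  -0.1]
9.1667 [0.5028 0.2835 0.1688] [-0.   0.1  0.1  0.2  0.1  0.   0. ]
9.2167 [0.5027 0.2834 0.1686] [-0.1  0.   0.2  0.3  0.1 -0.2  0.1]
```

servo_tool:
  rows: [0, 3, -3, 0, 1, 0, 3, -6, 0, 1, 0, -3, -9, 0, 1, 1, -8, -12, 0, 1, 1, -14, -15.4, 0, 1, 1.5, -18, -18, 0, 1, 2, -21.5, -21, 0, 1, 2, -21.5, -21, 0, 1]

```text
time_s: 9.93
tool_pos: [0.5044, 0.2601, 0.1462]
tool_rot: [-129.0, 89.9, -124.8]
force: [-1.3, -0.5, -3.6]
grip_width: 0.0796
```

```bash
cat >> t.py <<'E'
a=cv2.imread(f"pics/w{nm}.png");cv2.imwrite(f"pics/w{nm}z.png",cv2.resize(a[70:330,180:460],None,fx=2,fy=2))
# tilt: flare plane of hex side in tool frame (tool x down, y toward hex side)
T=np.eye(4);T[:3,:3]=M;T[:3,3]=o["tool_pos"];Q=(P-o["tool_pos"])@M
mm=(u>280)&(u<360)&(v>100)&(v<200)
for v0 in range(95,225,6):
    k=(u>290)&(u<350)&(v==v0)
    if k.any(): print(v0,(np.median(Q[k],0)*1000).round(1)[[1,0]],end=" ; ")
print()
E
python3 t.py 6
```

```text
[0.5044 0.2601 0.1462] yaw 4.11 9.9333 [-1.3 -0.5 -3.6] 0.079612495060465 [ 11.  18. -48. 100.  14.  69. -37.]
tcp in bin frame x,s(d) 0.002007618783922748 -0.013445765030025578
95 [92.4 56.2] ; 101 [88.7 59.2] ; 107 [84.8 62.8] ; 113 [80.7 66.3] ; 119 [76.5 69.8] ; 125 [72.2 61. ] ; 131 [68.1 56.9] ; 137 [64.  53.6] ; 143 [59.8 54.9] ; 149 [55.4 56. ] ; 155 [48.7 78.5] ; 161 [45.7 64.6] ; 167 [41.7 60.5] ; 173 [37.  61.3] ; 179 [32.2 62.7] ; 185 [25.5 71.8] ; 191 [22.8 62.4] ; 197 [20.4 53.4] ; 203 [18.1 45.2] ; 209 [16.6 35.6] ; 215 [14.8 28. ] ; 221 [12.7 21.9] ;
```

View pics/c6.png

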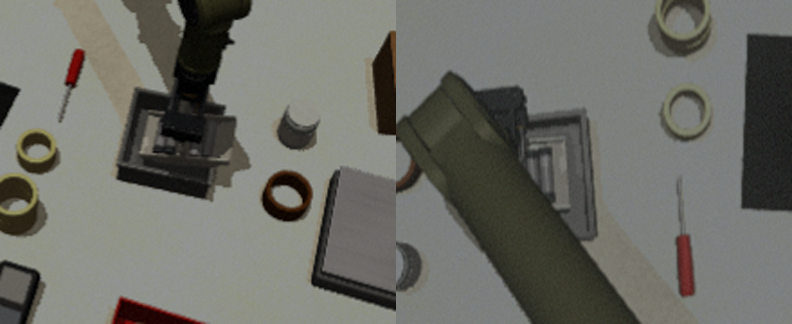

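View pics/w6z.png

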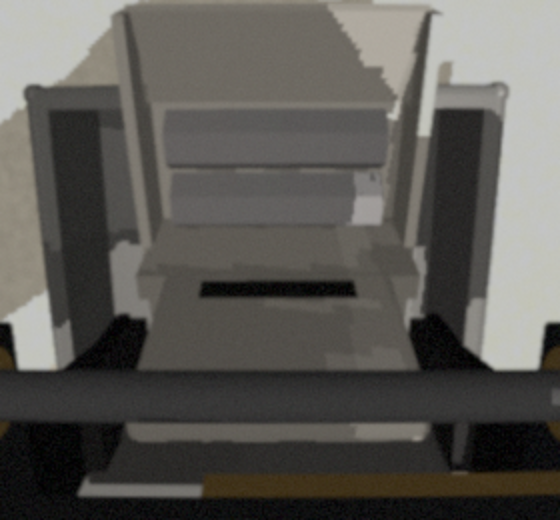

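servo_tool:
  rows: [0, -4, -3.5, 0, 1, 0, -7, -6.7, 0, 1, 1, -10, -10, 0, 1, 1, -13.5, -13.8, 0, 1, 1, -16.5, -17.5, 0, 1, 1, -19.5, -21.4, 0, 1, 2, -22, -24.5, 0, 1, 2, -23.5, -27.8, 0, 1, 2, -23.5, -27.8, 0, 1, 2, -23.5, -27.8, 0, 1]

```text
time_s: 10.92
tool_pos: [0.5066, 0.2374, 0.1191]
tool_rot: [-89.4, 89.9, -85.2]
force: [0.0, -1.8, -1.1]
grip_width: 0.0798
```

```bash
python3 t.py 7
```

```text
[0.5066 0.2374 0.1191] yaw 4.17 10.9167 [ 0.  -1.8 -1.1] 0.07983378450723776 [ 13.  18. -47. 103.  15.  65. -35.]
tcp in bin frame x,s(d) 0.0023928894999129635 0.009325286114564948
95 [91.6 47.3] ; 101 [88.  49.8] ; 107 [83.7 40.5] ; 113 [79.8 34.8] ; 119 [76.1 34.6] ; 125 [72.4 34.4] ; 131 [68.7 34.6] ; 137 [64.6 41.1] ; 143 [60.3 47.6] ; 149 [56.3 46.1] ; 155 [52.  47.7] ; 161 [47.4 51.5] ; 167 [42.5 55.5] ; 173 [39.  49.8] ; 179 [35.7 44.7] ; 185 [32.5 39.8] ; 191 [29.4 34.8] ; 197 [26.8 29. ] ; 203 [24.  24.5] ; 209 [21.3 20.2] ; 215 [18.6 16.5] ; 221 [16.1 12.4] ;
```

View pics/c7.png

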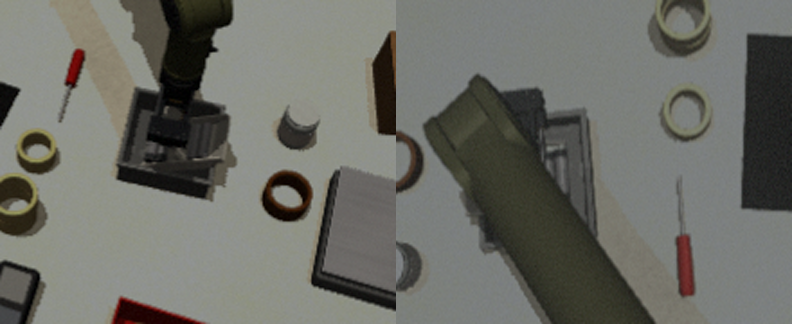

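View pics/w7z.png

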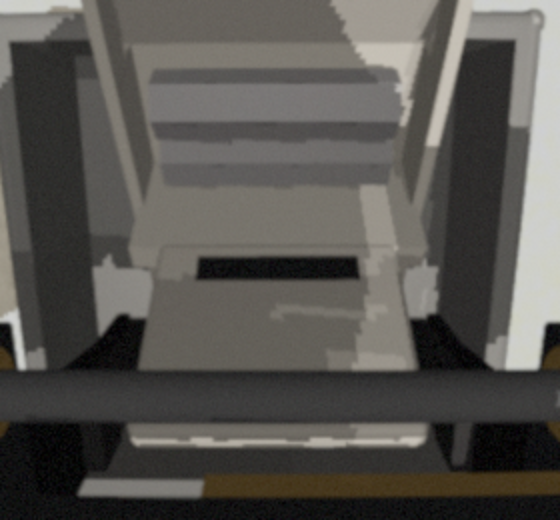

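Run:
```python
import cv2,numpy as np
b=cv2.imread("pics/scene7.png")[180:260,345:425];c=cv2.imread("pics/top7.png")[175:265,215:295]
f=lambda x:cv2.convertScaleAbs(cv2.resize(x,(390,390),interpolation=cv2.INTER_CUBIC),alpha=2)
cv2.imwrite("pics/z7.png",np.hstack([f(b),f(c)]))
```

```text
(no output)
```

View pics/z7.png

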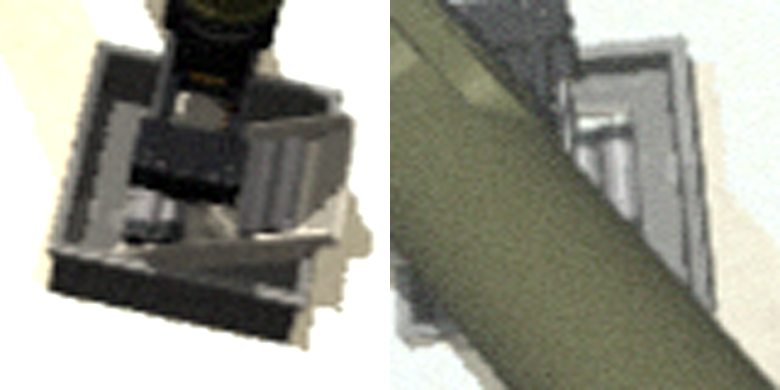

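servo_tool:
  rows: [0, 1, -2, 0, 1, 0, 3, -4, 0, 1, 0, 3, -4.5, 0, 1, 0, 3, -4.5, 0, 1, 0, 3, -4.5, 0, 1, 0, 3, -4.5, 0, 1]

```text
time_s: 11.57
tool_pos: [0.5068, 0.2376, 0.1181]
tool_rot: [-95.2, 89.5, -91.1]
force: [-10.2, -12.6, 25.0]
grip_width: 0.0797
```

```bash
python3 t.py 8
python3 - <<'E'
import cv2,numpy as np
b=cv2.imread("pics/scene8.png")[180:260,345:425];c=cv2.imread("pics/top8.png")[175:265,215:295]
f=lambda x:cv2.convertScaleAbs(cv2.resize(x,(390,390),interpolation=cv2.INTER_CUBIC),alpha=2)
cv2.imwrite("pics/z8.png",np.hstack([f(b),f(c)]))
from h import *
p=read_camera("top");P,u,v=pts(p)
for d in cut_out("pipe1",p)[:3]:
    Q,_,_=pts(p,d["pixels"]);print(d["score"],d["extent"],np.median(Q,0).round(3),np.percentile(Q,[5,95],axis=0).round(3))
for d in cut_out("pipe1",s:=read_camera("scene"))[:3]:
    Q,_,_=pts(s,d["pixels"]);print(d["score"],d["extent"],np.median(Q,0).round(3),np.percentile(Q,[5,95],axis=0).round(3))
E
```

```text
[0.5068 0.2376 0.1181] yaw 4.12 11.5667 [-10.2 -12.6  25. ] 0.0796934271886033 [ 13.  19. -47. 103.  15.  66. -36.]
tcp in bin frame x,s(d) 0.002575286029601302 0.009164123689974232
95 [91.5 45.8] ; 101 [87.9 48.2] ; 107 [83.6 38.6] ; 113 [79.7 33.5] ; 119 [76.1 33.4] ; 125 [72.4 33.1] ; 131 [68.7 33.3] ; 137 [64.7 40.1] ; 143 [60.4 46.5] ; 149 [56.4 45. ] ; 155 [52.1 46.8] ; 161 [47.5 50.8] ; 167 [42.7 54.1] ; 173 [39.2 48.7] ; 179 [35.9 43.6] ; 185 [32.6 38.9] ; 191 [29.5 34.6] ; 197 [26.9 28.4] ; 203 [24.2 23.9] ; 209 [21.4 19.8] ; 215 [18.6 16.2] ; 221 [16.1 12.3] ; 
0.66 [266.4, 217.8, 9.9, 29.5] [0.513 0.191 0.027] [[0.479 0.182 0.02 ]
 [0.548 0.202 0.034]]
0.6 [271.0, 213.1, 7.6, 26.9] [0.514 0.173 0.026] [[0.479 0.165 0.02 ]
 [0.551 0.181 0.031]]
0.59 [370.5, 218.4, 8.0, 24.1] [0.519 0.192 0.025] [[0.475 0.181 0.015]
 [0.551 0.206 0.037]]
```

View pics/z8.png

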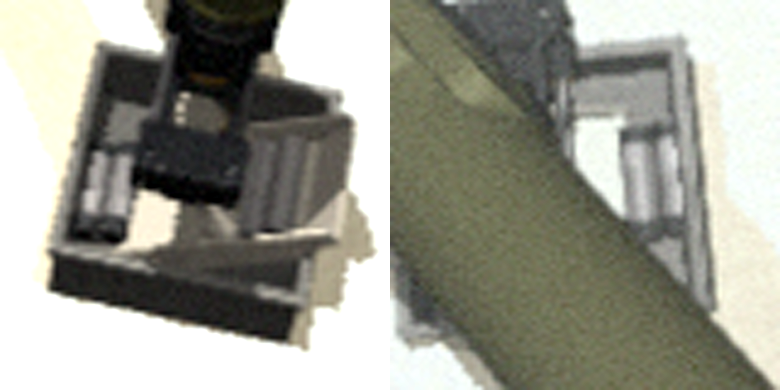

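servo_tool:
  rows: [0, 0, 6, 0, 1, 0, 3, 14, 0, 1, 0, 10, 25, 0, 1, 0, 15, 35, 0, 1, 0, 18, 45, 0, 1, 0, 20, 55, 0, 1, 0, 20, 65, 0, 1, 0, 20, 75, 0, 1, 0, 20, 75, 0, 1, 0, 20, 75, 0, 1]

```text
time_s: 12.75
tool_pos: [0.5069, 0.261, 0.1903]
tool_rot: [-0.6, 89.9, 3.5]
force: [0.3, -0.6, -5.6]
grip_width: 0.08
```

```bash
python3 t.py 9
```

```text
[0.5069 0.261  0.1903] yaw 4.16 12.75 [ 0.3 -0.6 -5.6] 0.07995282621650558 [ 12.  16. -49.  97.  12.  73. -35.]
tcp in bin frame x,s(d) 0.004590195637652524 -0.014143509116075493
95 [91.6 47.5] ; 101 [88.  49.7] ; 107 [83.8 43.3] ; 113 [79.8 35.7] ; 119 [76.1 35.5] ; 125 [72.4 35.3] ; 131 [68.7 35.1] ; 137 [64.7 40.2] ; 143 [60.2 48.6] ; 149 [56.2 47. ] ; 155 [52.1 47.4] ; 161 [47.4 51.2] ; 167 [42.2 57. ] ; 173 [38.7 51.5] ; 179 [35.5 45.9] ; 185 [32.2 40.9] ; 191 [29.2 35.9] ; 197 [26.5 30. ] ; 203 [23.9 24.9] ; 209 [21.1 20.7] ; 215 [18.4 17. ] ; 221 [15.8 13.2] ;
```

View pics/w9z.png

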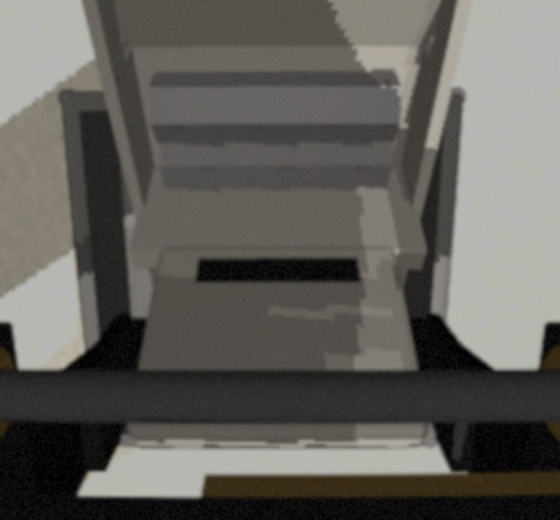

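View pics/c9.png

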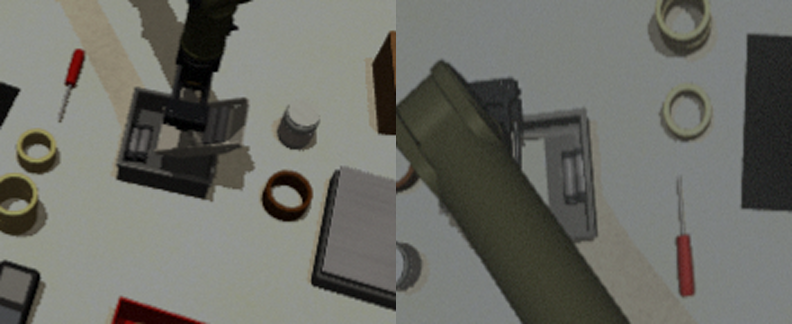

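servo_tool:
  rows: [0, 0, 10, 0, 1, 2, -10, 20, -1, 1, 5, -30, 28, -3, 1, 9, -60, 30, -5, 1, 13, -90, 30, -7, 1, 18, -120, 30, -9, 1, 22, -150, 30, -11, 1, 26, -180, 30, -13, 1, 31, -210, 30, -15, 1, 35, -240, 30, -17, 1]

```text
time_s: 13.73
tool_pos: [0.5419, 0.0188, 0.221]
tool_rot: [-7.4, 89.9, -20.4]
force: [0.7, -0.8, -5.1]
grip_width: 0.0801
```

servo_tool:
  rows: [4, -30, 0, -2, 1, 8, -60, 0, -4, 1, 12, -90, 0, -6, 1, 17, -120, 0, -8, 1, 21, -150, 0, -10, 1, 26, -180, 0, -12, 1, 30, -210, 0, -13, 1, 34, -235, 0, -13, 1, 37, -252, 0, -13, 1, 37, -258, 0, -13, 1]

```text
time_s: 14.57
tool_pos: [0.5781, -0.2422, 0.2192]
tool_rot: [-68.2, 89.9, -94.3]
force: [0.6, -1.1, -5.8]
grip_width: 0.0801
```

servo_tool:
  rows: [0, 0, -25, 0, 1, 0, 0, -50, 0, 1, 0, 0, -70, 0, 1, 0, 0, -80, 0, 1, 0, 0, -80, 0, 1]

```text
time_s: 14.98
tool_pos: [0.5768, -0.2352, 0.1368]
tool_rot: [175.2, 89.7, 149.5]
force: [-1.0, 0.7, -5.9]
grip_width: 0.08
```

```bash
python3 t.py 10
python3 - <<'E'
import cv2,numpy as np
b=cv2.imread("pics/scene10.png")[120:300,170:400];c=cv2.imread("pics/top10.png")[130:270,330:480]
f=lambda x:cv2.convertScaleAbs(cv2.resize(x,(395,395),interpolation=cv2.INTER_CUBIC),alpha=1.5)
cv2.imwrite("pics/z10.png",np.hstack([f(b),f(c)]))
E
```

```text
[ 0.5768 -0.2352  0.1368] yaw -25.73 14.9833 [-1.   0.7 -5.9] 0.08001576471527587 [ 42.  21. -28.  93.  10.  69. -14.]
tcp in bin frame x,s(d) 0.03438838233682617 0.486048282404632
95 [91.7 49.7] ; 101 [88.1 53.7] ; 107 [84.3 55.3] ; 113 [80.1 49.7] ; 119 [76.  41.4] ; 125 [72.2 40.6] ; 131 [68.4 40. ] ; 137 [64.5 41.4] ; 143 [60.2 45.9] ; 149 [55.7 51.8] ; 155 [51.6 50.2] ; 161 [47.3 51. ] ; 167 [42.3 55.7] ; 173 [37.5 58.1] ; 179 [34.1 51.9] ; 185 [30.9 46.2] ; 191 [27.9 40.5] ; 197 [25.4 33.8] ; 203 [22.8 28.3] ; 209 [20.1 23.6] ; 215 [17.5 19.4] ; 221 [15.1 14.7] ;
```

View pics/z10.png

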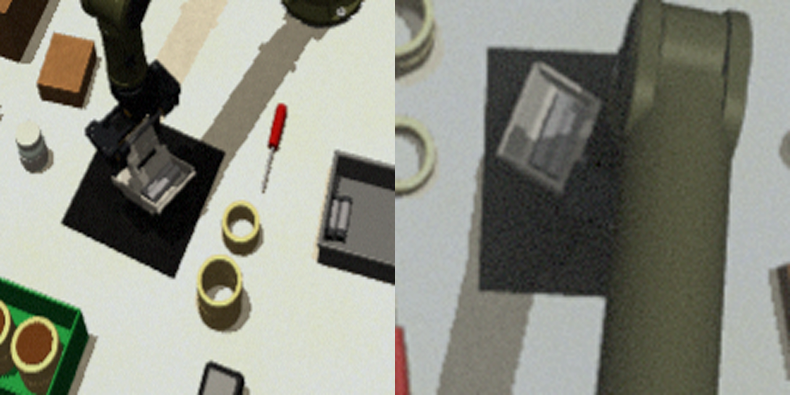

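View pics/w10.png

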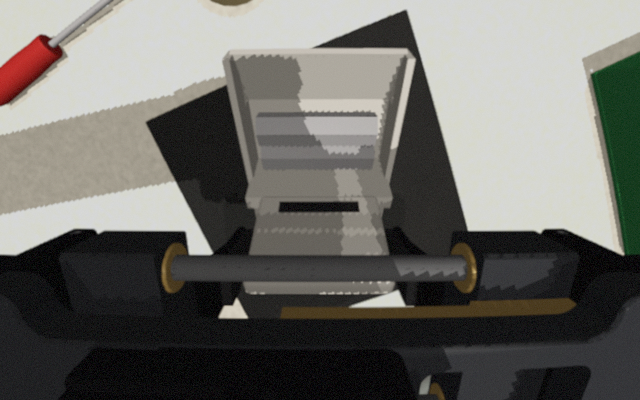

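servo_tool:
  rows: [0, 0, -12, 0, 1, 0, 0, -20, 0, 1, 0, 0, -20, 0, 1, 0, 0, -20, 0, 1]
  force: 15

```text
time_s: 15.47
tool_pos: [0.5776, -0.2369, 0.1187]
tool_rot: [-164.6, 89.9, 169.6]
force: [0.1, -1.3, -6.2]
grip_width: 0.0798
```

servo_tool:
  rows: [0, 0, 0, 0, 1, 0, 0, 0, 0, 1, 0, 0, 0, 0, 1, 0, 0, 0, 0, 1, 0, 0, 0, 0, 1, 0, 0, 0, 0, 1]
  force: 10

```text
time_s: 15.97
tool_pos: [0.5786, -0.2368, 0.1198]
tool_rot: [6.7, 90.0, -19.1]
force: [0.5, -0.2, -4.8]
grip_width: 0.0799
```

```bash
python3 t.py 11
```

```text
[ 0.5786 -0.2368  0.1198] yaw -25.81 15.9667 [ 0.5 -0.2 -4.8] 0.07988677852591843 [ 42.  22. -28.  94.  11.  67. -14.]
tcp in bin frame x,s(d) 0.03606490119434242 0.4878084657906139
95 [ 97.5 115.7] ; 101 [ 92.4 115.8] ; 107 [85.4 78.1] ; 113 [80.9 77.6] ; 119 [76.4 80. ] ; 125 [71.8 82.2] ; 131 [67.1 84.2] ; 137 [62.3 86.3] ; 143 [57.3 88.7] ; 149 [52.1 91. ] ; 155 [48.1 81.9] ; 161 [44.2 74.4] ; 167 [39.8 72.3] ; 173 [35.  72.1] ; 179 [29.3 76.5] ; 185 [24.2 77.3] ; 191 [20.5 71.4] ; 197 [15.6 71.1] ; 203 [10.6 71.1] ; 209 [ 1.7 83.5] ; 215 [ 2.3 65.2] ; 221 [ 2.8 49.5] ;
```

servo_tool:
  rows: [0, 0, -8, 0, 1, 0, 0, -14, 0, 1, 0, 0, -18, 0, 1, 0, 0, -21, 0, 1, 0, 0, -23, 0, 1, 0, 0, -23, 0, 1, 0, 0, -23, 0, 1]

```text
time_s: 16.7
tool_pos: [0.5766, -0.2391, 0.0981]
tool_rot: [-114.3, 89.7, -140.2]
force: [-8.2, -1.5, 7.3]
grip_width: 0.08
```

```bash
python3 t.py 12
```

```text
[ 0.5766 -0.2391  0.0981] yaw -25.89 16.7 [-8.2 -1.5  7.3] 0.08002024103153892 [ 42.  23. -27.  95.  12.  65. -15.]
tcp in bin frame x,s(d) 0.0339538972857021 0.4898832847034284
95 [95.6 93.5] ; 101 [90.9 93.6] ; 107 [85.1 73.1] ; 113 [80.8 75.3] ; 119 [76.4 77.3] ; 125 [71.9 79.5] ; 131 [67.2 81.9] ; 137 [62.4 84.5] ; 143 [57.4 87. ] ; 149 [52.3 89.4] ; 155 [48.7 76.1] ; 161 [44.8 69.8] ; 167 [40.1 69.9] ; 173 [35.4 70. ] ; 179 [28.8 79.3] ; 185 [25.1 73.2] ; 191 [20.9 69.8] ; 197 [16.  69.8] ; 203 [10.6 71.1] ; 209 [ 4.2 75.3] ; 215 [ 4.1 59.8] ; 221 [ 4.1 45.8] ;
```

servo_tool:
  rows: [0, 0, 1, 0, 0.6, 0, 0, 1, 0, 0.2, 0, 0, 1, 0, 0, 0, 0, 1, 0, 0, 0, 0, 1, 0, 0, 0, 0, 1, 0, 0]

```text
time_s: 17.35
tool_pos: [0.5792, -0.2364, 0.098]
tool_rot: [33.4, 89.9, 7.7]
force: [0.1, 0.4, 0.0]
grip_width: 0.0865
```

```bash
python3 t.py 13
```

```text
[ 0.5792 -0.2364  0.098 ] yaw -25.77 17.35 [0.1 0.4 0. ] 0.08649074293818967 [ 42.  23. -28.  95.  12.  64. -15.]
tcp in bin frame x,s(d) 0.03675157461070122 0.4873967703522181
95 [95.6 93.9] ; 101 [90.9 93.8] ; 107 [85.2 74.1] ; 113 [80.8 74.1] ; 119 [76.4 76.2] ; 125 [71.9 78.3] ; 131 [67.2 80.6] ; 137 [62.4 83.1] ; 143 [57.5 85.5] ; 149 [52.4 88.2] ; 155 [47.4 88.5] ; 161 [44.4 72.9] ; 167 [40.2 69.7] ; 173 [35.4 69.7] ; 179 [30.  72.9] ; 185 [24.4 76.3] ; 191 [20.7 70.5] ; 197 [16.  69.7] ; 203 [11.  69.8] ; 209 [ 1.6 83.7] ; 215 [ 1.7 67. ] ; 221 [ 1.6 52.8] ;
```

View pics/w13.png

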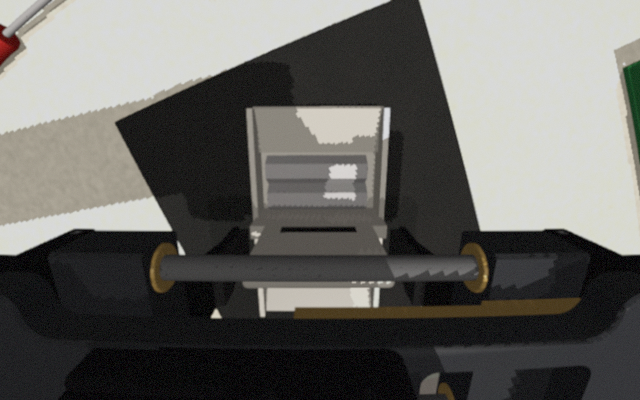

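Released and standing flat with the force at zero. I'll rise straight up and move off to the side for the check.

servo_tool:
  rows: [0, 0, 5, 0, 0, 0, 0, 15, 0, 0, 0, 0, 30, 0, 0, 0, 0, 50, 0, 0, 0, 0, 80, 0, 0, 0, 0, 115, 0, 0, 0, 0, 150, 0, 0, 0, 0, 180, 0, 0, 0, 0, 180, 0, 0]

```text
time_s: 18.25
tool_pos: [0.5817, -0.2374, 0.2867]
tool_rot: [2.6, 89.2, -23.2]
force: [-0.1, -0.9, 1.1]
grip_width: 0.0871
```

servo_tool:
  rows: [-70, -120, 0, 0, 0, -70, -120, 0, 0, 0, -140, -240, 0, 0, 0, -140, -240, 0, 0, 0, -140, -240, 0, 0, 0, -140, -240, 0, 0, 0, -140, -240, 0, 0, 0, -140, -240, 0, 0, 0, -140, -240, 0, 0, 0]

```text
time_s: 19.0
tool_pos: [0.4366, -0.4791, 0.278]
tool_rot: [-54.1, 90.0, -80.1]
force: [1.3, 0.1, 0.3]
grip_width: 0.0869
```

```bash
python3 t.py 14|head -1
python3 - <<'E'
from h import *
for n in ["scene","top"]:
    p=shot(n,n+"15"); P,_,_=pts(p)
    for nm,a in [("panel",(.095,.14,(.5,.7,-.34,-.1))),("bin",(.055,.085,(.35,.65,.1,.4))),("roll_a",(.02,.08,(.55,.66,-.06,.06))),("driver",(.012,.06,(.28,.5,-.08,.08)))]:
        r=rect(P,*a);print(n,nm,*r[:4],np.round(np.percentile(r[4][:,2],[5,50,95]),4),r[4].mean(0).round(3))
    for k in ["pipe1","hex1"]:
        for d in cut_out(k,p)[:4]:
            Q,_,_=pts(p,d["pixels"]);print(n,k,round(d["score"],2),np.median(Q,0).round(3))
b=cv2.imread("pics/scene15.png")[120:300,170:430];c=cv2.imread("pics/top15.png")[120:290,200:460]
f=lambda x:cv2.convertScaleAbs(cv2.resize(x,(398,398),interpolation=cv2.INTER_CUBIC),alpha=1.6)
cv2.imwrite("pics/z15.png",np.hstack([f(b),f(c)]))
E
```

```text
[ 0.4366 -0.4791  0.278 ] yaw -26.08 19.0 [1.3 0.1 0.3] 0.08687173689079089 [ 61.  18. -20.  79.   6.  84.  15.]
scene panel 132 [ 578.1 -240.2] [17.6 78.1] 65.04 [0.0972 0.1152 0.1232] [ 0.58  -0.239  0.112]
scene bin 613 [501.6 248. ] [196.3 192. ] 3.91 [0.0578 0.0686 0.0755] [0.501 0.25  0.068]
scene roll_a 277 [600.8  -5.9] [79.6 80.9] 63.74 [0.0233 0.0433 0.0528] [ 0.603 -0.005  0.041]
scene driver 152 [410.4 -14.1] [ 69.2 171.7] 85.15 [0.0136 0.0221 0.0291] [0.388 0.005 0.022]
scene pipe1 0.49 [0.4   0.482 0.079]
scene pipe1 0.41 [0.518 0.173 0.024]
top panel 127 [ 579.3 -241.6] [12.9 78.9] 66.43 [0.1044 0.1194 0.124 ] [ 0.578 -0.241  0.118]
top bin 868 [505.6 245.4] [191.3 191.6] 4.59 [0.0609 0.0691 0.0744] [0.506 0.249 0.069]
top roll_a 305 [602.1  -8.3] [74.9 78.1] 88.78 [0.0271 0.0467 0.0521] [ 0.601 -0.009  0.045]
top driver 289 [414.8   3. ] [168.8  25.4] 2.86 [0.014  0.022  0.0291] [0.386 0.002 0.022]
top pipe1 0.58 [0.527 0.174 0.026]
top pipe1 0.45 [0.509 0.192 0.025]
top hex1 0.76 [ 0.586 -0.226  0.025]
top hex1 0.46 [ 0.593 -0.203  0.026]
```

View pics/z15.png

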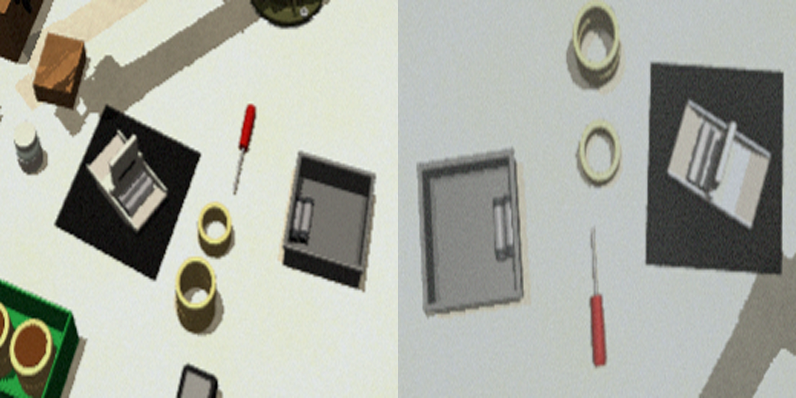

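```bash
python3 -c "
from cell import *
print(sign_off())"
```

```text
the job is handed in; nothing more can be done
None
```

I tipped both round pipe nipples into the grey bin and stood the dish back on the mat with both coupling nuts still in their section. I handed the job in at about 19 s on the robot's clock, and no verdict is reported.

**How it was done:**
- The servo moves could not tilt the tool, so I gripped the panel by its end edges and let the dish pivot in the jaws.
- With the pipe section facing into the bin, I rolled the dish's underside over the bin's rim to about 31 degrees. Both pipes rolled out close above the bin floor.
- The dish stayed tilted at 25 N of grip. Just above the mat I eased the grip to 10 N so it swung level, then set it down and let go.

**Last checks:**
- **Pipes:** both lie side by side in the bin. The top of each reads about 25 mm high. The outer one's centre is about 73 mm from the bin's middle, against a limit of 80 mm, so that margin is narrow.
- **Dish:** its middle is about 4 mm from the mat's middle. The panel top measures 119 mm high, against about 120 mm expected, and its wall angle matches a level dish.
- **Nuts:** the top camera found both in their own section. In the scene camera the network did not find them.
- **Other items:** the roll of tape beside the bin (`roll_a`) and the screwdriver did not move measurably. I checked the rest only by eye in the last pictures; the brown roll of tape and the tin were outside the final crop.
- **Robot:** the gripper is well clear and the tool force is about zero.

**What went less well:**
- Near the end of the tip, pressing a little further made the force rise to about 30 N as the dish jammed between the rim and the bin floor. The pipes were already out, so I backed off.
- In the final scene picture, the network's best match for a pipe was really the tin; its second match and the top camera put the pipes in the bin.

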